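Load and start the slide-warming plate

ROBOT

A 6-joint arm with a two-finger parallel gripper is mounted at the origin on the work surface. World frame = base frame: x ahead of the robot, y to its left, z up, the work surface at z = 0. Lengths are in m, angles in rad, forces in N, time in s.
With the tool pointing down it reaches from about 0.25 to 0.775 m from the base axis. Payload 4 kg.
Tool frame: the origin (TCP) lies on the mounting face of the last link; the fingertips stand 199 mm ahead of it and the grasp point (between the pads) lies 180 mm ahead of it; x points along the fingers, y is the direction in which the jaws open and shut, and the axes are right-handed (so a half turn about x gives the same grasp; the last joint's range is limited). The gripper opens to 94 mm and grips with 3 to 60 N. Pads are 16 mm wide; open, the fingers measure 119 mm over their backs; the gripper's body (75 mm by 177 mm) begins 78 mm behind the grasp point.
Start: joints at [1.207, 0.087, 1.371, -0, 1.684, -0.103], TCP at [0.142, 0.531, 0.405] pointing down, gripper open.
Joint ranges: [-3.1, 3.1], [-0.76, 2.03], [0.27, 2.55], [-1.08, 4.22], [0.17, 2.65], [-2.57, 2.57]. Speed limits (rad/s): [2.79, 2.79, 3.14, 3.14, 3.14, 3.14].

INTERFACE

Orientations are given as [roll, pitch, yaw] about the fixed x, y, z axes, in that order (R = Rz(yaw) Ry(pitch) Rx(roll)).
In Python, from bench import robot gives the robot as it stands. The module is installed in compiled form; this text tells all that it offers.
- The arm moves only by the shell command python3 -m pendant 'ROWS'. ROWS is a JSON object of lists of equal length, an entry for each row: "turn": the turn, a rotation vector about the world's x, y, z in rad, a list of three; "delta_pos": the shift along the world's x, y, z in cm, a list of three; "gripper": the finger opening in cm, from 0 to 9.4. In form: {"turn": [[ax, ay, az], ...], "delta_pos": [[dx, dy, dz], ...], "gripper": [gripper, ...]}. A call has 1 to 8 rows; each row shifts and turns the commanded pose from where the row before left it; what a row does not reach is not made up. A row lasts 1/8 s, in which the tool goes at most 62.5 mm and 10.7 degrees, less where a joint would pass 70% of its speed; a pose out of reach is approached as far as the arm can. A call with a gripper value outside its range is refused whole. The fingers move at their own pace and stop on an object; the grip force is fixed at half the most. Time passes only in rows, so rows that do not move let the fingers close. It gives the time, the measured TCP pose, the force and the opening at its end, in the units of the state.
- robot.get_obs(): the state, without advancing time (a new reading comes with each control period).
- robot.snapshot(name): name is "side" or "top"; returns (picture, depth): 384x512x3 uint8, red, green, blue; 384x512 float32, m along the optical axis (not along the pixel's ray), 0 where there is no reading.
- robot.camera_params(name): a dict with "vertical_fov" (degrees; the focal length in pixels is half the picture's height over the tangent of half this angle, whatever the lens; pixels are square), "cx", "cy" (the principal point, pixels), "R" (3x3) and "t" (3): a world point X has camera coordinates R X + t. Camera axes: x right, y down, z forward; pixel columns grow to the right and rows downward; lengths in m; the calibration is good to about 2 mm. A picture is of the moment at which its call begins. camera_params takes no time and is no camera call.
- robot.close_job(): hands the job in, once; it reports no verdict.
The state is a dict: "time": time; "joint_positions": joint angles; "qvel": joint speeds; "joint_torque": joint torques, N m; "tool_pos": TCP position; "ee_rot": TCP orientation; "wrist_force": force on the tool from outside, world axes, zero at the start; "wrist_torque": the same for the moment, N m; "width": finger opening in m.
Only numpy, scipy, OpenCV 4.12 (cv2) and the standard library are available. Lean on these libraries where they do the work, as an engineer would, in place of code of your own. Each camera call takes 0.05 s, during which the arm holds its last target. There are 200 camera calls.

TASK

Wake the warming plate with the white key on its controller, then slide the steel dish over the plate from the blue disc until it is centred on the red disc, without lifting or tipping it, and then press yellow, blue and green in that order to start the programme. Press one key at a time, straight down to the stop, hold it about half a second and let it come up; white is pressed only while the dish is still where it started, the other three only with the dish in place, red and black never. Leave the jar, the canister and everything else on the bench where they stand.

Things in the scene. Friction and masses are not known exactly. Their poses are not given: they have to be found in the camera images.
- plate: slide-warming plate, fixed: cream slab with a dark flat steel top, 300 (its x) x 440 (its y) mm, top 50 mm above the table; a blue bin (80 mm high) and an amber bottle (120 mm high), both fixed, stand 20 to 50 mm beyond its far (+x) edge; origin at the centre of its underside
- red_mark: flat red disc, 134 mm across, painted on the plate's top: where the dish must go; origin at its centre, level with the plate's top
- blue_mark: flat blue disc, 134 mm across, on the plate's top, where the dish starts; origin at its centre
- dish: round straight-walled stainless steel dish, open and empty, 110 mm outside diameter, 55 mm high, wall 4 mm, floor 5 mm thick, about 0.45 kg; origin at the centre of its underside, z up; starts on the blue disc
- jar: bystander: closed jar with an orange cap, 64 mm across, 65 mm high, standing on the plate on a flat grey disc; origin at the centre of its underside
- canister: bystander: black and grey lens canister, 48 mm across, 60 mm high, standing near the far edge of the plate; origin at the centre of its underside
- console: controller, fixed: low cream box 150 (its x) x 190 (its y) x 45 mm high with six round keys on its top, in two columns 60 mm apart in x and three rows 52 mm apart in y; which colour is where varies; origin at the centre of its underside
- wash: bystander: clear bottle with a red cap, 56 mm across, 140 mm high, beyond the controller; origin at the centre of its underside
- slidebox: bystander: yellow box, 60 x 70 x 35 mm, beyond the controller; origin at the centre of its underside
- mouse: bystander: black computer mouse, 100 x 58 x 28 mm, on the robot's side of the controller; origin at the centre of its underside
- white_key_top (a point): centre of the top of the white key (wake): round spring key, 28 mm across in a 44 mm metal collar; its top stands 22 mm above the controller's top when up, 10 mm above the collar; pressed straight down
- white_key (a joint): travel of the white key: 0 up, 0.006 m fully down (about 5 N); springs back
- yellow_key_top (a point): centre of the top of the yellow key (temperature): round spring key, 28 mm across in a 44 mm metal collar; its top stands 22 mm above the controller's top when up, 10 mm above the collar; pressed straight down
- yellow_key (a joint): travel of the yellow key: 0 up, 0.006 m fully down (about 5 N); springs back
- blue_key_top (a point): centre of the top of the blue key (timer): round spring key, 28 mm across in a 44 mm metal collar; its top stands 22 mm above the controller's top when up, 10 mm above the collar; pressed straight down
- blue_key (a joint): travel of the blue key: 0 up, 0.006 m fully down (about 5 N); springs back
- green_key_top (a point): centre of the top of the green key (start): round spring key, 28 mm across in a 44 mm metal collar; its top stands 22 mm above the controller's top when up, 10 mm above the collar; pressed straight down
- green_key (a joint): travel of the green key: 0 up, 0.006 m fully down (about 5 N); springs back
- red_key_top (a point): centre of the top of the red key (STOP: must not be pressed): round spring key, 28 mm across in a 44 mm metal collar; its top stands 22 mm above the controller's top when up, 10 mm above the collar; pressed straight down
- red_key (a joint): travel of the red key: 0 up, 0.006 m fully down (about 5 N); springs back
- black_key_top (a point): centre of the top of the black key (spare: must not be pressed): round spring key, 28 mm across in a 44 mm metal collar; its top stands 22 mm above the controller's top when up, 10 mm above the collar; pressed straight down
- black_key (a joint): travel of the black key: 0 up, 0.006 m fully down (about 5 N); springs back
Not all that is in view belongs to the job. Of the things like the dish, leave any that is orange; of the rest the larger one is meant.

How it is judged:
By the outcome, as a careful person would: the job done as asked, in the order asked, and still so for the second after the job is handed in, with the robot touching nothing.
It also fails if it takes over 72 s, if anything falls off the work surface, if the arm or the gripper's body presses on something with over 40 N, if the wrist force passes 120 N, or if a joint passes its speed limit or range.

## Working session

There is one attempt and no reset: what is moved stays moved. The work goes in short steps, Python scripts to look and compute and a shell command to move; the robot and the scene stay as the last step left them, time stands still between calls to the robot, and variables do not carry over. Pictures are saved under pics/ and viewed, and the job is handed in when it is done.

```bash
mkdir -p pics; cat > h.py <<'E'
from bench import robot
import numpy as np, cv2
def snap(n,f):
    p,d=robot.snapshot(n); cv2.imwrite(f'pics/{f}.png',p[:,:,::-1]); np.savez(f'pics/{f}.npz',p=p,d=d); return p,d
def cam(n):
    c=robot.camera_params(n); return 192/np.tan(np.radians(c['vertical_fov'])/2),c['cx'],c['cy'],np.array(c['R']),np.array(c['t'])
def ray(n,u,v,z):
    f,cx,cy,R,t=cam(n); d=R.T@np.array([(u-cx)/f,(v-cy)/f,1]); o=-R.T@t
    return o+d*(z-o[2])/d[2]
def pt(n,u,v,dep):
    f,cx,cy,R,t=cam(n); return R.T@(np.array([(u-cx)/f,(v-cy)/f,1])*dep-t)
def proj(n,X):
    f,cx,cy,R,t=cam(n); c=R@np.array(X)+t; return c[0]/c[2]*f+cx,c[1]/c[2]*f+cy
E
python3 - <<'E'
from h import *
for n in('top','side'):
    p,d=snap(n,n+'0'); print(n,robot.camera_params(n))
print(robot.get_obs())
E
```

```text
top {'vertical_fov': 54.35827987447087, 'cx': 251.08601044971746, 'cy': 189.08271713701328, 'R': array([[-0.00960793, -0.99976442,  0.01946235],
       [-0.99764575,  0.00826229, -0.06807853],
       [ 0.06790169, -0.02007062, -0.99749012]]), 't': array([0.05712045, 0.52172272, 1.29363961])}
side {'vertical_fov': 57.53360566141074, 'cx': 252.26528123896657, 'cy': 188.01666350994762, 'R': array([[ 0.99877235, -0.04797731,  0.01232748],
       [-0.02833499, -0.75746173, -0.65226441],
       [ 0.04063148,  0.65111436, -0.75789127]]), 't': array([-0.49856059,  0.11017563,  1.04712439])}
{'time': 0.1, 'joint_positions': array([ 1.20689700e+00,  8.79014296e-02,  1.37208123e+00, -1.14541576e-05,
        1.68360016e+00, -1.03078996e-01]), 'qvel': array([ 0.00069684,  0.00049316, -0.00679893, -0.00015624,  0.00011233,
        0.00078123]), 'joint_torque': array([ 2.60725603e-03, -3.41254592e+01, -3.03300261e+01,  7.19662732e-02,
        3.04382737e-02, -1.00194500e-04]), 'tool_pos': array([0.1417918 , 0.53131183, 0.40362082]), 'ee_rot': array([-1.66815533,  1.56880612, -1.92897694]), 'wrist_force': array([-0.60591218,  0.14981186,  0.05963167]), 'wrist_torque': array([ 0.04037295, -0.00121787, -0.01694938]), 'width': 0.0938122741674429}
```

View pics/top0.png

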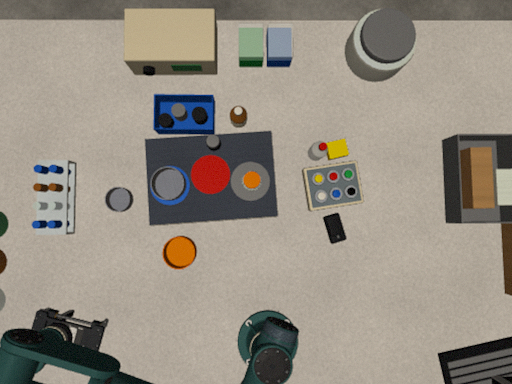

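View pics/side0.png

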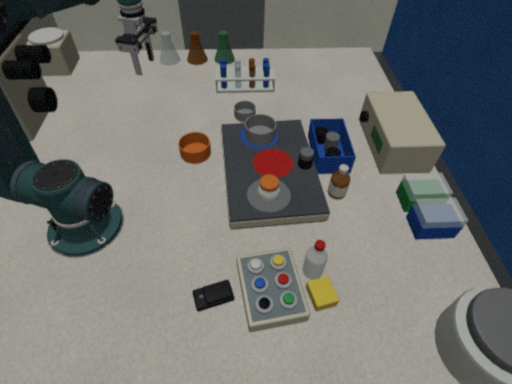

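Top view, dish candidates: steel dish on the blue disc at (169,184), smaller steel dish at (119,199) off the plate, and orange dish at (180,252). I choose (169,184): not orange, the larger, and on the blue disc. In the top view the keys are yellow (318,179), red (333,177), green (348,174), white (321,196), blue (336,194) and black (351,191). Next I measure these and check a crop.

```bash
python3 - <<'E'
from h import *
Z=np.load('pics/top0.npz');p,d=Z['p'],Z['d']
hsv=cv2.cvtColor(p,cv2.COLOR_RGB2HSV)
def blob(m,roi):
    x0,y0,x1,y1=roi;k=np.zeros(m.shape,np.uint8);k[y0:y1,x0:x1]=m[y0:y1,x0:x1]
    n,l,s,c=cv2.connectedComponentsWithStats(k);i=1+np.argmax(s[1:,4]);return c[i],s[i],(l==i).astype(np.uint8)
H,S,V=[hsv[...,i].astype(int) for i in range(3)]
R=(300,155,365,212)
for nm,m in dict(yellow=(abs(H-28)<8)&(S>150),red=((H<6)|(H>174))&(S>150),green=(abs(H-65)<20)&(S>100),blue=(abs(H-110)<12)&(S>130),white=(V>200)&(S<40),black=(V<45)).items():
    c,s,_=blob(m,(310,165,358,203));print(nm,c.round(1),s,ray('top',*c,.067).round(4))
# discs
for nm,m,roi in(('red',((H<6)|(H>174))&(S>150),(185,145,235,205)),('blue',(abs(H-110)<12)&(S>130),(140,155,192,215)),('cap',(abs(H-12)<8)&(S>150),(235,165,270,200))):
    c,s,k=blob(m,roi);h=cv2.convexHull(cv2.findContours(k,0,1)[0][0] if nm!='blue' else np.argwhere(k)[:,::-1].astype(np.int32))
    e=cv2.fitEllipse(h);print(nm,e,ray('top',*e[0],.065 if nm=='cap' else .05).round(4),s)
    P=np.array([ray('top',*q[0],.05)[:2] for q in h]);print(P.min(0),P.max(0),cv2.minEnclosingCircle(P.astype(np.float32)))
# 3D from depth for dish: points above .09
f,cx,cy,Rm,t=cam('top');v,u=np.mgrid[:384,:512];X=(np.stack([(u-cx)/f,(v-cy)/f,np.ones(u.shape)],-1)*d[...,None]-t)@Rm
def circ(roi,lo,hi,nm):
    x0,y0,x1,y1=roi;q=X[y0:y1,x0:x1].reshape(-1,3);q=q[(q[:,2]>lo)&(q[:,2]<hi)];print(nm,len(q),q.min(0).round(3),q.max(0).round(3),cv2.minEnclosingCircle(q[:,:2].astype(np.float32)))
circ((143,160,195,210),.095,.12,'dish rim');circ((230,160,272,205),.08,.13,'jar');circ((204,132,222,152),.09,.13,'can');circ((105,183,133,215),.02,.1,'small');circ((310,140,330,160),.05,.16,'wash');circ((300,157,366,214),.04,.05,'console')
pl=X[130:225,143:280].reshape(-1,3);pl=pl[abs(pl[:,2]-.05)<.006];print('plate',cv2.minAreaRect(pl[:,:2].astype(np.float32)),np.median(pl[:,2]))
a=cv2.resize(p[125:230,100:285],None,fx=4,fy=4,interpolation=2);cv2.imwrite('pics/crop0.png',a[:,:,::-1])
for z in(.067,):
  for n in [(318,179),(351,191)]: print(X[n[1],n[0]])
E
```

```text
yellow [318. 178.] [315 175   7   7  45] [ 0.5546 -0.1738  0.067 ]
red [333.  175.9] [330 173   7   7  43] [ 0.5615 -0.2251  0.067 ]
green [347.8 173.6] [344 170   8   8  45] [ 0.5687 -0.2759  0.067 ]
blue [335.9 193. ] [333 190   7   7  44] [ 0.503  -0.2336  0.067 ]
white [320.5 196.2] [319 193   5   6  14] [ 0.4927 -0.181   0.067 ]
black [350.9 190.9] [348 188   7   7  41] [ 0.5099 -0.2847  0.067 ]
red ((210.1082000732422, 174.10418701171875), (38.92231750488281, 39.30665588378906), 54.22346115112305) [0.5725 0.1928 0.05  ] [ 191  155   39   39 1212]
[0.50761646 0.12813495] [0.6384479  0.25794734] ((0.5729320049285889, 0.19281092286109924), 0.06761645525693893)
blue ((169.56976318359375, 185.1079864501953), (38.81005859375, 39.819976806640625), 53.700340270996094) [0.5358 0.3307 0.05  ] [151 166  39  39 283]
[0.47139123 0.26466181] [0.60129978 0.39340464] ((0.5365450382232666, 0.3311571776866913), 0.06794054806232452)
cap ((251.3511199951172, 179.2873077392578), (16.277307510375977, 16.680267333984375), 37.09632873535156) [0.5522 0.0522 0.065 ] [244 171  16  17 219]
[0.52703758 0.0
[... 309 characters left out ...]
.0317104235291481)
can 150 [0.655 0.156 0.09 ] [0.696 0.199 0.117] ((0.6749558448791504, 0.17849360406398773), 0.022926924750208855)
small 171 [0.449 0.466 0.02 ] [0.532 0.554 0.048] ((0.4897315502166748, 0.5097225904464722), 0.04417765140533447)
wash 244 [ 0.622 -0.201  0.05 ] [ 0.675 -0.151  0.143] ((0.6493126749992371, -0.1769370436668396), 0.027900516986846924)
console 1467 [ 0.447 -0.334  0.04 ] [ 0.631 -0.13   0.05 ] ((0.5355205535888672, -0.23141556978225708), 0.1191122978925705)
plate ((0.5734413862228394, 0.19072160124778748), (0.3226872980594635, 0.43650826811790466), 3.650749444961548) 0.049404630042988715
[ 0.55151084 -0.17442165  0.06375973]
[ 0.5094734  -0.28495159  0.06757253]
```

View pics/crop0.png

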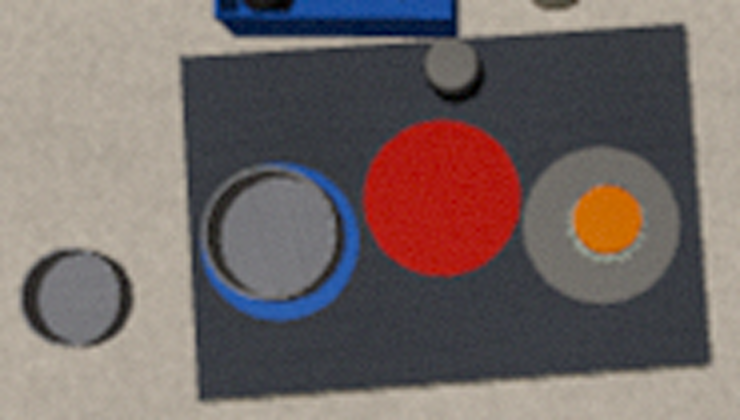

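The crop shows the steel dish on the blue disc, the empty red disc, the jar on the grey disc and the canister near the far edge. The dish is at (0.538,0.328) with a 111 mm rim, which matches. The key pitch is about 52 by 59 mm at z 0.067, also a match. White should be at about (0.496,-0.182). I move there with the fingers closed.

```bash
python3 -m pendant '{"turn":[[0,0,0],[0,0,0],[0,0,0],[0,0,0],[0,0,0],[0,0,0],[0,0,0],[0,0,0]],"delta_pos":[[2.2,-4.5,0],[2.2,-4.5,0],[2.2,-4.5,0],[2.2,-4.5,0],[2.2,-4.5,0],[2.2,-4.5,0],[2.2,-4.5,0],[2.2,-4.5,0]],"gripper":[0,0,0,0,0,0,0,0]}'
python3 -m pendant '{"turn":[[0,0,0],[0,0,0],[0,0,0],[0,0,0],[0,0,0],[0,0,0],[0,0,0],[0,0,0]],"delta_pos":[[2.2,-4.4,0],[2.2,-4.4,0],[2.2,-4.4,0],[2.2,-4.4,0],[2.2,-4.4,0],[2.2,-4.4,0],[2.2,-4.4,0],[0,0,0]],"gripper":[0,0,0,0,0,0,0,0]}'; python3 -c "from h import *;print(robot.get_obs())"
```

```text
time: 1.1
tool_pos: [0.318, 0.1699, 0.4044]
ee_rot: [1.423, 1.571, 1.163]
wrist_force: [0.8, 0.3, -0.5]
width: 0.0175
time: 2.1
tool_pos: [0.4726, -0.1391, 0.4032]
ee_rot: [-3.132, 1.568, 2.886]
wrist_force: [0.7, 0.3, 0.6]
width: 0.001
{'time': 2.1, 'joint_positions': array([-4.01308483e-01, -3.99995462e-02,  1.50357596e+00, -3.93322064e-04,
        1.68067244e+00, -1.70727875e+00]), 'qvel': array([ 0.04531564, -0.04849526,  0.03363087,  0.02395691,  0.0307348 ,
        0.01555815]), 'joint_torque': array([ -1.00652721, -27.76190579, -30.88029385,  -0.23376696,
        -0.17161822,  -0.12085443]), 'tool_pos': array([ 0.47255669, -0.1391024 ,  0.40317057]), 'ee_rot': array([-3.13189763,  1.56811151,  2.88641901]), 'wrist_force': array([0.65730952, 0.30146092, 0.58111641]), 'wrist_torque': array([0.04053208, 0.00127294, 0.04412794]), 'width': 0.000990888142374773}
```

```bash
python3 -m pendant '{"turn":[[0,0,0],[0,0,0],[0,0,0],[0,0,0]],"delta_pos":[[2.35,-4.3,-1],[0,0,-5],[0,0,-5],[0,0,0]],"gripper":[0,0,0,0]}'; python3 - <<'E'
from h import *
o=robot.get_obs();print(o['tool_pos'],o['wrist_force'])
for n in('top','side'):
    p,d=snap(n,n+'1');u,v=map(int,proj(n,(.496,-.182,.067)));cv2.imwrite(f'pics/{n}1c.png',cv2.resize(p[max(v-45,0):v+45,u-60:u+60],None,fx=5,fy=5,interpolation=2)[:,:,::-1]);print(n,u,v)
p=np.load('pics/side0.npz')['p']; hsv=cv2.cvtColor(p,cv2.COLOR_RGB2HSV);x0,y0=235,245
H,S,V=[hsv[y0:320,x0:310,i].astype(int) for i in range(3)]
for nm,m in dict(yellow=(abs(H-28)<8)&(S>130),red=((H<6)|(H>174))&(S>150),green=(abs(H-65)<20)&(S>100),blue=(abs(H-110)<12)&(S>130),white=(V>190)&(S<25)).items():
    n,l,s,c=cv2.connectedComponentsWithStats(m.astype(np.uint8));i=1+np.argmax(s[1:,4]);q=c[i]+[x0,y0];print(nm,q.round(1),s[i,4],ray('side',*q,.066).round(4))
E
```

```text
time: 2.6
tool_pos: [0.4936, -0.178, 0.2898]
ee_rot: [2.911, 1.559, 2.651]
wrist_force: [-0.3, -0.1, 0.1]
width: 0.0004
[ 0.4935527  -0.17802     0.28983537] [-0.25538131 -0.14013864  0.11820783]
top 320 195
side 254 262
yellow [278. 260.] 69 [ 0.5564 -0.1778  0.066 ]
red [283.  278.4] 76 [ 0.5639 -0.2295  0.066 ]
green [288.4 298. ] 90 [ 0.5716 -0.2806  0.066 ]
blue [259.4 282.6] 83 [ 0.5046 -0.2381  0.066 ]Traceback (most recent call last):
  File "<stdin>", line 8, in <module>
    return _wrapfunc(a, 'argmax', axis=axis, out=out, **kwds)
    return bound(*args, **kwds)
ValueError: attempt to get argmax of an empty sequence
```

View pics/side1c.png

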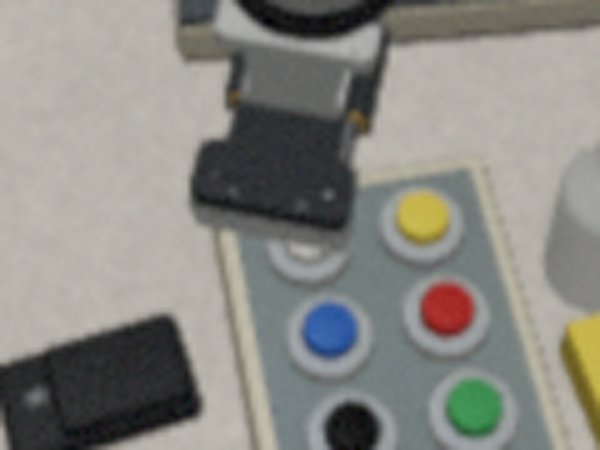

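```bash
python3 - <<'E'
from h import *
d=np.load('pics/side1.npz')['d']
u0,v0=254-60,262-45
for (a,b) in [(270,235),(270,215),(270,180),(210,180),(340,190),(290,120),(290,75),(290,30)]:
    u,v=u0+a//5,v0+b//5;print((a,b),pt('side',u,v,d[v,u]).round(3))
R=cv2.Rodrigues
from scipy.spatial.transform import Rotation as Ro
M=Ro.from_euler('xyz',robot.get_obs()['ee_rot']).as_matrix();print(M.round(3))
E
```

```text
(270, 235) [ 0.475 -0.256  0.195]
(270, 215) [ 0.475 -0.265  0.228]
(270, 180) [ 0.475 -0.253  0.236]
(210, 180) [ 0.451 -0.252  0.235]
(340, 190) [ 0.504 -0.257  0.233]
(290, 120) [ 0.485 -0.224  0.235]
(290, 75) [ 0.485 -0.218  0.26 ]
(290, 30) [ 0.485 -0.214  0.288]
[[ 0.001  0.257  0.966]
 [-0.     0.966 -0.257]
 [-1.     0.     0.001]]
```

View pics/side1.png

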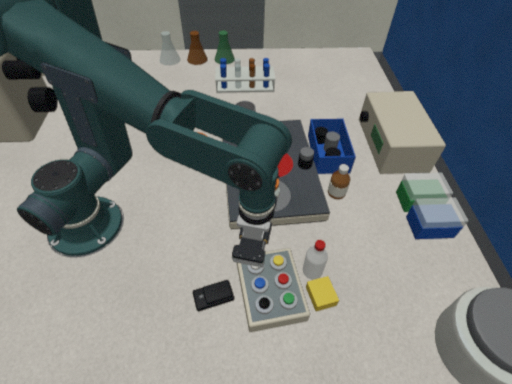

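View pics/top1c.png

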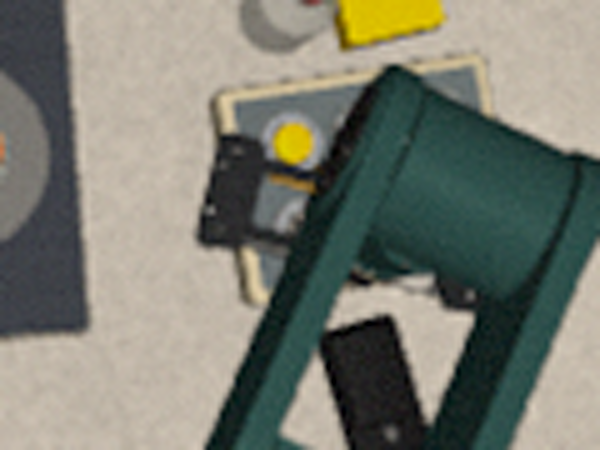

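```bash
python3 -m pendant '{"turn":[[0,0,0],[0,0,0],[0,0,0]],"delta_pos":[[0.3,-0.6,-0.7],[0,0,-0.8],[0,0,0]],"gripper":[0,0,0]}'; python3 -m pendant '{"turn":[[0,0,0],[0,0,0],[0,0,0]],"delta_pos":[[0,0,-0.7],[0,0,-0.6],[0,0,0]],"gripper":[0,0,0]}'
```

```text
time: 3.08
tool_pos: [0.4983, -0.1856, 0.2795]
ee_rot: [2.633, 1.57, 2.372]
wrist_force: [-0.1, 0.1, -0.4]
width: 0.0004
time: 3.45
tool_pos: [0.4982, -0.1855, 0.2663]
ee_rot: [2.845, 1.57, 2.584]
wrist_force: [0.1, 0.3, 2.2]
width: 0.0005
```

```bash
python3 -m pendant '{"turn":[[0,0,0],[0,0,0],[0,0,0]],"delta_pos":[[0,0,-0.3],[0,0,-0.3],[0,0,0]],"gripper":[0,0,0]}'
```

```text
time: 3.82
tool_pos: [0.4983, -0.1856, 0.261]
ee_rot: [0.308, 1.571, 0.047]
wrist_force: [-2.7, 1.5, 5.1]
width: 0.0004
```

```bash
python3 -m pendant '{"turn":[[0,0,0],[0,0,0]],"delta_pos":[[0,0,-0.15],[0,0,0]],"gripper":[0,0]}'
```

```text
time: 4.08
tool_pos: [0.4983, -0.1856, 0.2604]
ee_rot: [-0.136, 1.57, -0.396]
wrist_force: [-3.1, 1.7, 7.3]
width: 0.0007
```

```bash
python3 -m pendant '{"turn":[[0,0,0],[0,0,0],[0,0,0],[0,0,0]],"delta_pos":[[0,0,-0.15],[0,0,0],[0,0,0],[0,0,0]],"gripper":[0,0,0,0]}'; python3 -m pendant '{"turn":[[0,0,0],[0,0,0],[0,0,0],[0,0,0],[0,0,0]],"delta_pos":[[0,0,2],[0,0,5],[0,0,5],[0,0,2],[0,0,0]],"gripper":[0,0,0,0,0]}'
```

```text
time: 4.58
tool_pos: [0.4983, -0.1855, 0.2603]
ee_rot: [-0.172, 1.57, -0.432]
wrist_force: [-4.4, 2.3, 12.2]
width: 0.0005
time: 5.2
tool_pos: [0.4987, -0.1857, 0.3993]
ee_rot: [-0.176, 1.566, -0.436]
wrist_force: [0.6, -0.7, 0.3]
width: 0.0007
```

```bash
python3 - <<'E'
from h import *
Z=np.load('pics/side0.npz');p,d=Z['p'],Z['d']
hsv=cv2.cvtColor(p,cv2.COLOR_RGB2HSV);H,S,V=[hsv[...,i].astype(int) for i in range(3)]
f,cx,cy,Rm,t=cam('side');v,u=np.mgrid[:384,:512];X=(np.stack([(u-cx)/f,(v-cy)/f,np.ones(u.shape)],-1)*d[...,None]-t)@Rm
m=((H<6)|(H>174))&(S>150)&(u>245)&(u<298)&(v>145)&(v<180)
P=np.array([ray('side',*q,.05)[:2] for q in np.argwhere(m)[:,::-1]]);print('red',cv2.minEnclosingCircle(P.astype(np.float32)),P.min(0),P.max(0))
q=X[110:150,235:285].reshape(-1,3);q=q[(q[:,2]>.094)&(q[:,2]<.12)];print('rim',q.min(0),q.max(0),cv2.minEnclosingCircle(q[:,:2].astype(np.float32)))
cv2.imwrite('pics/dside.png',cv2.resize(p[100:200,215:335],None,fx=6,fy=6,interpolation=2)[:,:,::-1])
Z=np.load('pics/top0.npz');p=p2=Z['p'];cv2.imwrite('pics/dtop.png',cv2.resize(p[155:215,140:240],None,fx=8,fy=8,interpolation=2)[:,:,::-1])
E
python3 -m pendant '{"turn":[[0,0,0.06],[0,0,0.06],[0,0,0.06],[0,0,0.06],[0,0,0.06],[0,0,0.06],[0,0,0.06],[0,0,0.06]],"delta_pos":[[0.4,5,0],[0.4,5,0],[0.4,5,0],[0.4,5,0],[0.4,5,0],[0.4,5,0],[0.4,5,0],[0.4,5,0]],"gripper":[0,0,0,6.6,6.6,6.6,6.6,6.6]}'
```

```text
red ((0.5742090344429016, 0.1925927698612213), 0.06701880693435669) [0.50977282 0.13093247] [0.64039073 0.25803369]
rim [0.4881385  0.26929724 0.09403127] [0.59555651 0.38300484 0.1081826 ] ((0.5410383939743042, 0.32615453004837036), 0.05701591446995735)
time: 6.2
tool_pos: [0.5302, 0.216, 0.3948]
ee_rot: [-3.048, 1.567, -2.826]
wrist_force: [0.2, -0.8, -0.3]
width: 0.047
```

View pics/dside.png

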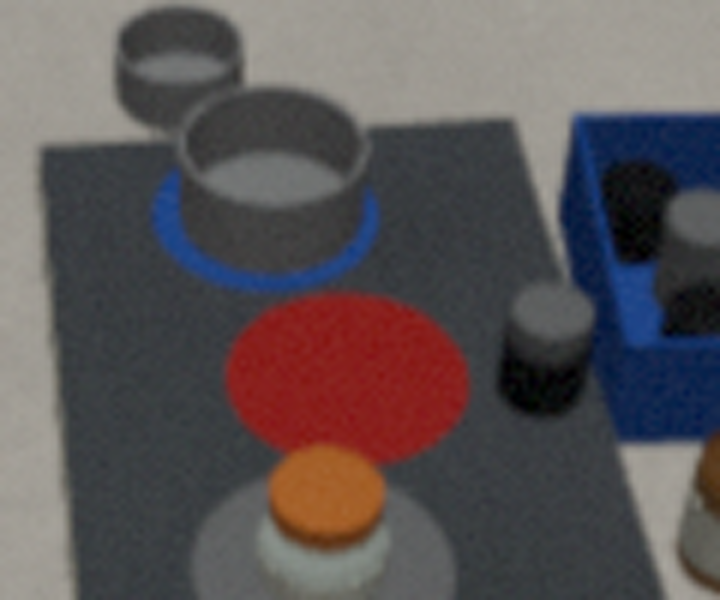

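View pics/dtop.png

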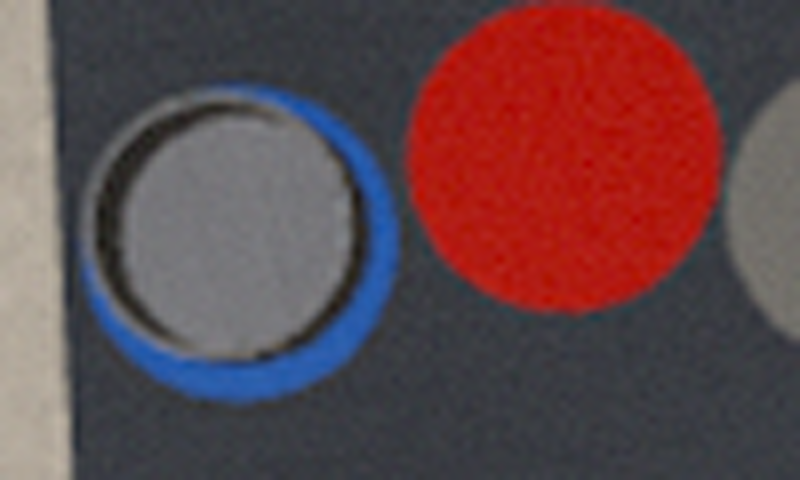

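The side view agrees: rim centre (0.541,0.326) and red disc (0.574,0.193), so the dish is at about (0.540,0.327) and the red disc at (0.5735,0.1927). I go above the dish and look before entering.

```bash
python3 -m pendant '{"turn":[[0,0,0.03],[0,0,0],[0,0,0],[0,0,0],[0,0,0]],"delta_pos":[[0.5,5,0],[0.5,5,-2],[0,1.1,-5],[0,0,-1],[0,0,0]],"gripper":[6.6,6.6,6.6,6.6,6.6]}'; python3 - <<'E'
from h import *
print(robot.get_obs()['tool_pos'],robot.get_obs()['width'])
p,d=snap('side','s2');cv2.imwrite('pics/s2c.png',cv2.resize(p[60:200,200:340],None,fx=4,fy=4,interpolation=2)[:,:,::-1])
p,d=snap('top','t2');cv2.imwrite('pics/t2c.png',cv2.resize(p[130:250,110:280],None,fx=4,fy=4,interpolation=2)[:,:,::-1])
E
```

```text
time: 6.82
tool_pos: [0.5402, 0.3247, 0.3159]
ee_rot: [-2.859, 1.567, -2.61]
wrist_force: [0.3, 0.3, 0.8]
width: 0.0661
[0.54022549 0.32466964 0.31592294] 0.06606533088573606
```

View pics/s2c.png

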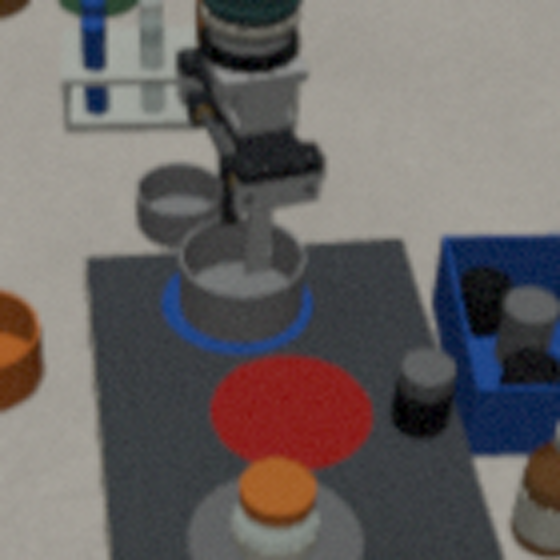

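View pics/t2c.png

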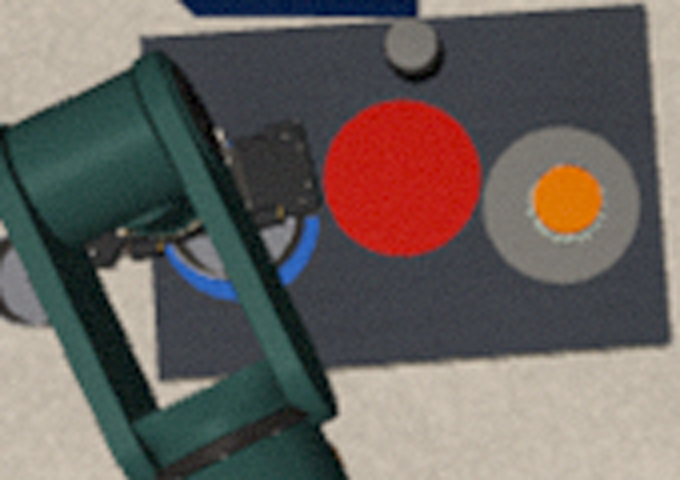

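The near fingertip (crop 258,270) is just inside the dish's rim (crop 180–305), on the slide line. I descend with the opening at 66 mm.

```bash
python3 -m pendant '{"turn":[[0,0,0],[0,0,0],[0,0,0],[0,0,0]],"delta_pos":[[0,0.2,-1],[0,0,-2],[0,0,-1],[0,0,0]],"gripper":[6.6,6.6,6.6,6.6]}'; python3 -m pendant '{"turn":[[0,0,0],[0,0,0],[0,0,0]],"delta_pos":[[0,0,-0.8],[0,0,-0.7],[0,0,0]],"gripper":[6.6,6.6,6.6]}'
```

```text
time: 7.42
tool_pos: [0.5399, 0.3271, 0.2756]
ee_rot: [-2.951, 1.567, -2.702]
wrist_force: [-0.2, 0.5, 0.5]
width: 0.066
time: 7.8
tool_pos: [0.5401, 0.3273, 0.2618]
ee_rot: [-2.994, 1.569, -2.745]
wrist_force: [0.3, 0.6, -0.7]
width: 0.0658
```

```bash
python3 -m pendant '{"turn":[[0,0,0],[0,0,0]],"delta_pos":[[0,0,0],[0,0,0]],"gripper":[7.1,7.1]}'; python3 -m pendant '{"turn":[[0,0,0],[0,0,0]],"delta_pos":[[0,0,0],[0,0,0]],"gripper":[7.4,7.4]}';python3 -m pendant '{"turn":[[0,0,0],[0,0,0]],"delta_pos":[[0,0,0],[0,0,0]],"gripper":[7.6,7.6]}'
```

```text
time: 8.05
tool_pos: [0.5404, 0.3275, 0.2632]
ee_rot: [0.343, 1.57, 0.592]
wrist_force: [-0.5, 0.3, 0.8]
width: 0.0712
time: 8.3
tool_pos: [0.5403, 0.3277, 0.2631]
ee_rot: [0.734, 1.57, 0.983]
wrist_force: [-0.2, -0.8, 0.8]
width: 0.0738
time: 8.55
tool_pos: [0.5403, 0.3279, 0.2632]
ee_rot: [0.998, 1.569, 1.248]
wrist_force: [-0.5, 2.6, 1.9]
width: 0.0751
```

Contact at an opening of 75.1 mm, so both fingers sit against the inner wall and the dish is centred on the tool. I ease off to 74 mm (loose fit, so no lifting) and slide.

```bash
python3 -m pendant '{"turn":[[0,0,0],[0,0,0],[0,0,0],[0,0,0],[0,0,0],[0,0,0],[0,0,0],[0,0,0]],"delta_pos":[[0,0,0],[0.1,-0.4,0],[0.2,-0.8,0],[0.3,-1.2,0],[0.3,-1.2,0],[0.3,-1.2,0],[0.2,-0.8,0],[0.1,-0.4,0]],"gripper":[7.4,7.4,7.4,7.4,7.4,7.4,7.4,7.4]}'; python3 - <<'E'
from h import *
p,d=snap('side','s3');cv2.imwrite('pics/s3c.png',cv2.resize(p[60:200,200:340],None,fx=4,fy=4,interpolation=2)[:,:,::-1])
E
```

```text
time: 9.55
tool_pos: [0.5555, 0.2667, 0.2628]
ee_rot: [1.209, 1.57, 1.457]
wrist_force: [-0.5, 2.9, 3.7]
width: 0.074
```

View pics/s3c.png

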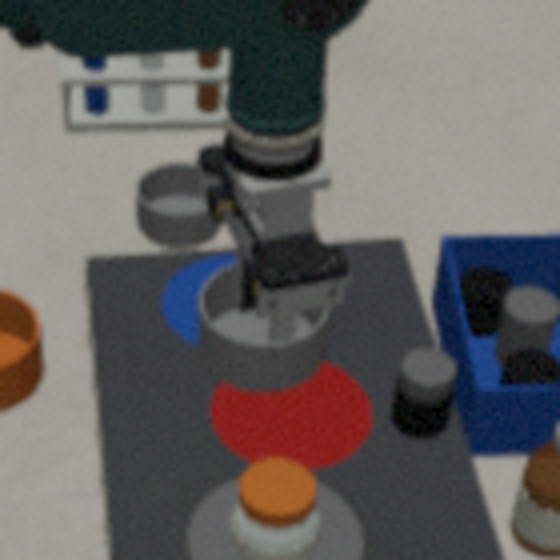

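The dish slides level, partly over the red disc (rim at crop 200–328 × 255–385). I slide the rest.

```bash
python3 -m pendant '{"turn":[[0,0,0],[0,0,0],[0,0,0],[0,0,0],[0,0,0],[0,0,0],[0,0,0],[0,0,0]],"delta_pos":[[0.1,-0.4,0],[0.2,-0.9,0],[0.3,-1.2,0],[0.3,-1.2,0],[0.3,-1.2,0],[0.3,-1.2,0],[0.2,-0.9,0],[0.1,-0.4,0]],"gripper":[7.4,7.4,7.4,7.4,7.4,7.4,7.4,7.4]}';python3 -m pendant '{"turn":[[0,0,0]],"delta_pos":[[0,0,0]],"gripper":[7.4]}'; python3 - <<'E'
from h import *
for n,c in(('side',(60,200,200,340)),('top',(130,250,110,280))):
    p,d=snap(n,n+'4');cv2.imwrite(f'pics/{n}4c.png',cv2.resize(p[c[0]:c[1],c[2]:c[3]],None,fx=4,fy=4,interpolation=2)[:,:,::-1])
Z=np.load('pics/side4.npz');d=Z['d']
f,cx,cy,Rm,t=cam('side');v,u=np.mgrid[:384,:512];X=(np.stack([(u-cx)/f,(v-cy)/f,np.ones(u.shape)],-1)*d[...,None]-t)@Rm
q=X[120:180,240:300].reshape(-1,3);q=q[(q[:,2]>.06)&(q[:,2]<.108)&(q[:,1]<.19)&(q[:,1]>.13)];print(q.min(0),q.max(0),robot.get_obs()['tool_pos'])
E
```

```text
time: 10.6
tool_pos: [0.5734, 0.1926, 0.2626]
ee_rot: [2.662, 1.57, 2.911]
wrist_force: [-1.0, 3.8, 1.3]
width: 0.074
time: 10.72
tool_pos: [0.5734, 0.1926, 0.2623]
ee_rot: [-2.045, 1.569, -1.796]
wrist_force: [-0.3, 0.2, -0.1]
width: 0.0741
[0.51891946 0.13353552 0.06010932] [0.65810712 0.1897335  0.10694402] [0.57326198 0.19291987 0.26208521]
```

View pics/side4c.png

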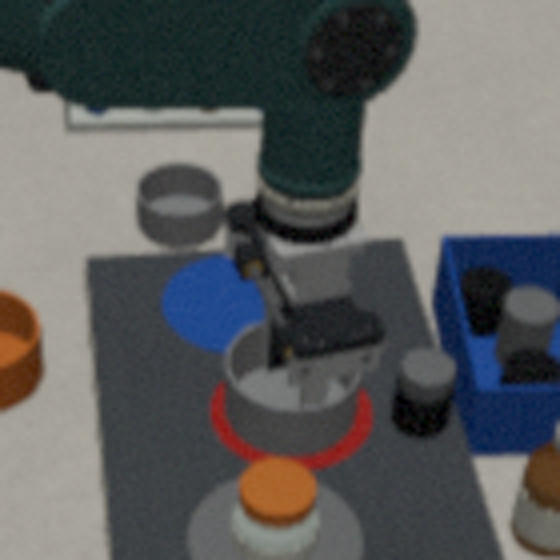

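View pics/top4c.png

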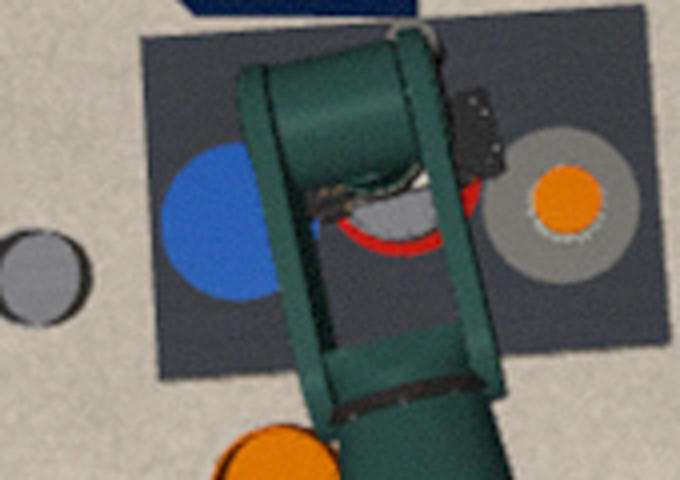

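In both views the dish is inside the red ring with an even margin. I narrow the fingers, lift straight out, move away and check it unobstructed.

```bash
python3 -m pendant '{"turn":[[0,0,0],[0,0,0],[0,0,0],[0,0,0],[0,0,0],[0,0,0]],"delta_pos":[[0,0,0],[0,0,0],[0,0,2],[0,0,4],[0,0,4],[0,0,4]],"gripper":[6.6,6.6,6.6,6.6,6.6,6.6]}';python3 -m pendant '{"turn":[[0,0,0],[0,0,0],[0,0,0],[0,0,0],[0,0,0],[0,0,0],[0,0,0],[0,0,0]],"delta_pos":[[-0.2,-4.6,0],[-0.2,-4.6,0],[-0.2,-4.6,0],[-0.2,-4.6,0],[-0.2,-4.6,0],[-0.2,-4.6,0],[-0.3,-4.6,0],[-0.3,-4.6,0]],"gripper":[4,0,0,0,0,0,0,0]}'; python3 - <<'E'
from h import *
print(robot.get_obs()['tool_pos'],robot.get_obs()['joint_positions'])
for n,c in(('side',(60,200,200,340)),('top',(130,250,110,280))):
    p,d=snap(n,n+'5');cv2.imwrite(f'pics/{n}5c.png',cv2.resize(p[c[0]:c[1],c[2]:c[3]],None,fx=4,fy=4,interpolation=2)[:,:,::-1])
    f,cx,cy,Rm,t=cam(n);v,u=np.mgrid[:384,:512];X=(np.stack([(u-cx)/f,(v-cy)/f,np.ones(u.shape)],-1)*d[...,None]-t)@Rm
    b=X.reshape(-1,3);b=b[(abs(b[:,0]-.573)<.07)&(abs(b[:,1]-.193)<.075)]
    q=b[(b[:,2]>.094)&(b[:,2]<.12)];print(n,len(q),q.min(0).round(3),q.max(0).round(3),cv2.minEnclosingCircle(q[:,:2].astype(np.float32)))
    hsv=cv2.cvtColor(p,cv2.COLOR_RGB2HSV);H,S,V=[hsv[...,i].astype(int) for i in range(3)]
    x,y=map(int,proj(n,(.573,.193,.05)));m=((H<6)|(H>174))&(S>130)&(abs(u-x)<26)&(abs(v-y)<26)
    P=np.array([ray(n,*k,.05)[:2] for k in np.argwhere(m)[:,::-1]]);print('red',cv2.minEnclosingCircle(P.astype(np.float32)))
E
```

```text
time: 11.58
tool_pos: [0.5732, 0.1935, 0.4039]
ee_rot: [-2.019, 1.571, -1.769]
wrist_force: [0.6, -0.3, 0.2]
width: 0.066
time: 12.58
tool_pos: [0.555, -0.176, 0.4027]
ee_rot: [-1.267, 1.571, -1.018]
wrist_force: [1.3, 0.4, -1.1]
width: 0.0003
[ 0.55504453 -0.17598879  0.40273123] [-4.04372371e-01  1.59614892e-01  1.29429572e+00 -1.16173752e-04
  1.68751816e+00 -2.22453578e+00]
side 76 [0.519 0.144 0.094] [0.575 0.243 0.107] ((0.5596321821212769, 0.1934855580329895), 0.05201110243797302)
red ((0.5651757717132568, 0.1586092859506607), 0.08140680938959122)
top 143 [0.515 0.139 0.094] [0.624 0.244 0.11 ] ((0.5700275897979736, 0.1924908608198166), 0.05508087947964668)
red ((0.5728864669799805, 0.19300919771194458), 0.06804648041725159)
```

View pics/side5c.png

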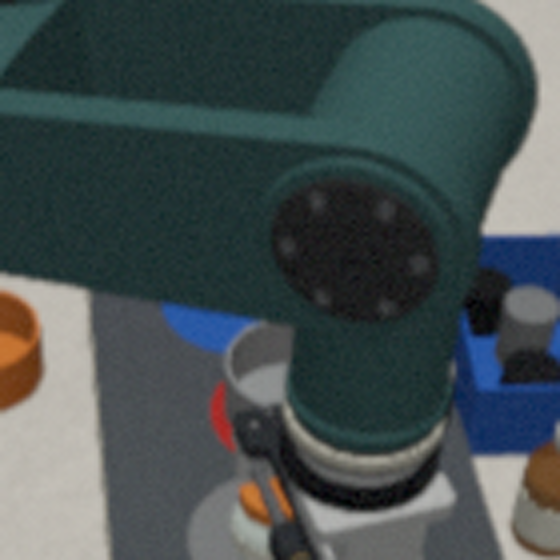

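View pics/top5c.png

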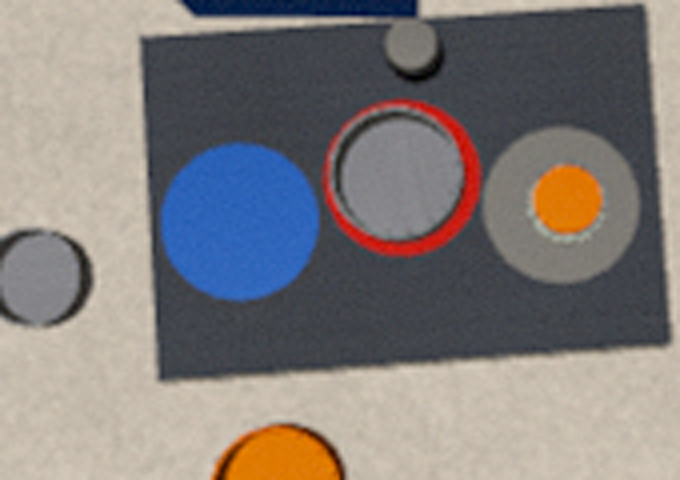

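From the top the dish is centred on red: rim centre (0.570,0.1925) against red (0.573,0.193), with an even ring, and the jar and canister unmoved. Next I press yellow at (0.5555,-0.176).

```bash
python3 -m pendant '{"turn":[[0,0,0],[0,0,0],[0,0,0],[0,0,0],[0,0,0]],"delta_pos":[[0,0,-5],[0,0,-5],[0,0,-2.5],[0,0,-0.5],[0,0,0]],"gripper":[0,0,0,0,0]}';python3 -m pendant '{"turn":[[0,0,0],[0,0,0],[0,0,0],[0,0,0],[0,0,0]],"delta_pos":[[0,0,-0.4],[0,0,-0.4],[0,0,-0.4],[0,0,-0.3],[0,0,0]],"gripper":[0,0,0,0,0]}'
```

```text
time: 13.3
tool_pos: [0.5557, -0.1742, 0.2735]
ee_rot: [-0.457, 1.57, -0.207]
wrist_force: [-0.4, 0.3, 1.2]
width: 0.0008
time: 13.92
tool_pos: [0.5557, -0.1747, 0.2604]
ee_rot: [-0.546, 1.568, -0.297]
wrist_force: [-1.4, 0.6, 9.4]
width: 0.0003
```

```bash
python3 -m pendant '{"turn":[[0,0,0],[0,0,0],[0,0,0],[0,0,0]],"delta_pos":[[0,0,-0.1],[0,0,0],[0,0,0],[0,0,0]],"gripper":[0,0,0,0]}';python3 -m pendant '{"turn":[[0,0,0],[0,0,0],[0,0,0],[0,0,0],[0,0,0]],"delta_pos":[[0,0,2],[0,0,3],[-2.6,-3.1,0],[-2.6,-3.0,0],[0,0,0]],"gripper":[0,0,0,0,0]}'
```

```text
time: 14.42
tool_pos: [0.5557, -0.1747, 0.2603]
ee_rot: [-0.577, 1.567, -0.328]
wrist_force: [-2.8, 1.8, 11.9]
width: 0.0001
time: 15.05
tool_pos: [0.502, -0.2371, 0.3063]
ee_rot: [2.735, 1.57, 2.981]
wrist_force: [0.6, 0.4, 0.1]
width: 0.0007
```

```bash
python3 -m pendant '{"turn":[[0,0,0],[0,0,0],[0,0,0]],"delta_pos":[[0.2,0.1,-2.4],[0,0,-0.9],[0,0,0]],"gripper":[0,0,0]}';python3 -m pendant '{"turn":[[0,0,0],[0,0,0],[0,0,0],[0,0,0],[0,0,0]],"delta_pos":[[0,0,-0.4],[0,0,-0.4],[0,0,-0.4],[0,0,-0.3],[0,0,0]],"gripper":[0,0,0,0,0]}'
```

```text
time: 15.42
tool_pos: [0.5054, -0.2339, 0.2725]
ee_rot: [2.255, 1.568, 2.505]
wrist_force: [1.7, 0.0, 0.0]
width: 0.0004
time: 16.05
tool_pos: [0.5056, -0.2346, 0.2605]
ee_rot: [-0.528, 1.569, -0.279]
wrist_force: [-1.8, 1.0, 6.8]
width: 0.001
```

```bash
python3 -m pendant '{"turn":[[0,0,0],[0,0,0],[0,0,0],[0,0,0],[0,0,0]],"delta_pos":[[0,0,-0.2],[0,0,0],[0,0,0],[0,0,0],[0,0,0]],"gripper":[0,0,0,0,0]}';python3 -m pendant '{"turn":[[0,0,0],[0,0,0],[0,0,0],[0,0,0],[0,0,0]],"delta_pos":[[0,0,2],[0,0,3],[3.2,-2.2,0],[3.2,-2.2,0],[0,0,0]],"gripper":[0,0,0,0,0]}'
```

```text
time: 16.68
tool_pos: [0.5055, -0.2345, 0.2603]
ee_rot: [-0.616, 1.568, -0.367]
wrist_force: [-4.3, 3.8, 13.4]
width: 0.0009
time: 17.3
tool_pos: [0.5704, -0.2798, 0.3051]
ee_rot: [2.492, 1.569, 2.741]
wrist_force: [-0.4, 0.8, 0.1]
width: -0.0001
```

```bash
python3 -m pendant '{"turn":[[0,0,0],[0,0,0],[0,0,0]],"delta_pos":[[0,0.1,-2.3],[0,0,-0.9],[0,0,0]],"gripper":[0,0,0]}';python3 -m pendant '{"turn":[[0,0,0],[0,0,0],[0,0,0],[0,0,0],[0,0,0]],"delta_pos":[[0,0,-0.4],[0,0,-0.4],[0,0,-0.4],[0,0,-0.3],[0,0,0]],"gripper":[0,0,0,0,0]}'
```

```text
time: 17.68
tool_pos: [0.5687, -0.2772, 0.2736]
ee_rot: [2.353, 1.568, 2.603]
wrist_force: [0.3, -0.7, 0.6]
width: 0.0003
time: 18.3
tool_pos: [0.5695, -0.2777, 0.2608]
ee_rot: [-0.746, 1.57, -0.497]
wrist_force: [-1.1, 0.3, 5.0]
width: 0.0003
```

```bash
python3 -m pendant '{"turn":[[0,0,0],[0,0,0],[0,0,0],[0,0,0],[0,0,0]],"delta_pos":[[0,0,-0.3],[0,0,0],[0,0,0],[0,0,0],[0,0,0]],"gripper":[0,0,0,0,0]}';python3 -m pendant '{"turn":[[0,0,0],[0,0,0],[0,0,0],[0,0,0],[0,0,0],[0,0,0],[0,0,0]],"delta_pos":[[0,0,2],[0,0,5],[0,0,5],[-5,0,2],[-5,0,0],[-5,0,0],[0,0,0]],"gripper":[0,0,0,0,0,0,0]}'; python3 - <<'E'
from h import *
for n in('side','top'): snap(n,n+'9')
E
```

```text
time: 18.92
tool_pos: [0.5693, -0.2776, 0.2603]
ee_rot: [-0.811, 1.568, -0.561]
wrist_force: [-4.3, 2.7, 13.1]
width: 0.0008
time: 19.8
tool_pos: [0.417, -0.2774, 0.3969]
ee_rot: [2.804, 1.57, 3.051]
wrist_force: [0.3, 0.1, 0.5]
width: 0.0006
```

View pics/side9.png

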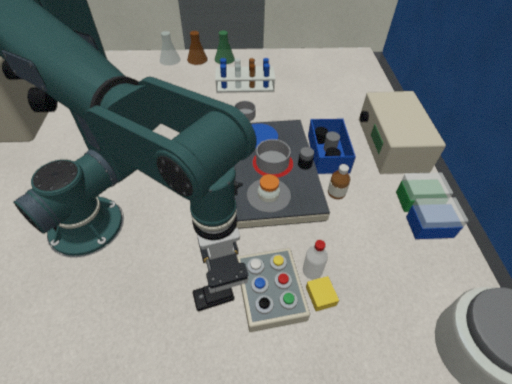

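View pics/top9.png

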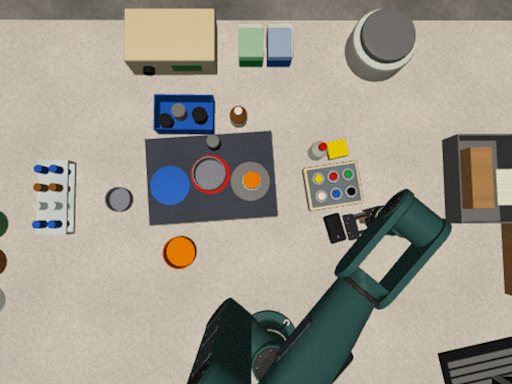

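The dish is centred on red (top 210,174), the keys are all up, the bystanders are where they stood and the gripper is high and clear. I hand in.

```bash
python3 -c "from bench import robot;print(robot.close_job())"
```

```text
the job is handed in; nothing more can be done
None
```

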